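# Release the filled jar from the push-latch holding jig

## Robot

A 6-joint arm with a two-finger parallel gripper is mounted at the origin on the work surface. World frame = base frame: x ahead of the robot, y to its left, z up, the work surface at z = 0. Lengths are in m, angles in degrees, forces in N, time in s.
With the tool pointing down it reaches from about 0.25 to 0.8 m from the base axis. Payload 3.9 kg.
Tool frame: the origin (TCP) lies on the centre line of the jaws, within the pads' length; the fingertips stand tcp_to_tips ahead of it and the grasp point (between the pads) lies 5 mm behind it (tcp_to_tips is the distance from the TCP to the fingertips, in m); z points along the fingers, y is the line along which they close (so a half turn about z gives the same grasp; the last joint's range is limited). The gripper opens to 85 mm and grips with 20 to 120 N. Pads are 22 mm wide; open, the fingers measure 114 mm over their backs; the gripper's body (76 mm by 85 mm) begins 54 mm behind the grasp point. The pads swing forward as they close: fully open they stand 13 mm farther back than shut.
Start: joints at [-74.542, 14.897, -7.913, 67.191, 0, 90], TCP at [0.14, -0.506, 0.245] pointing down, gripper open.
Joint ranges: [-159.42, 159.42], [-47.68, 98.78], [-73.54, 78.23], [-108.79, 121.32], [-90, 84.71], [-180, 180]. Speed limits (degrees/s): [147.25, 147.25, 180, 180, 180, 180].

## Interface

Orientations are given as [roll, pitch, yaw] about the fixed x, y, z axes, in that order (R = Rz(yaw) Ry(pitch) Rx(roll)).
In Python, from station import state, get_image, hand_in, tcp_to_tips gives the robot as it stands.
- The arm moves only by the tool move_arm, never from a script. Its argument "steps" is a list that holds one entry, the list of rows, each a list of 5 numbers: the shift along the tool's x, y, z in cm, then the turn about the tool's z in rad, then the finger opening in cm, from 0 to 8.54. A call has 1 to 8 rows; each row shifts and turns the commanded pose from where the row before left it, along the tool's axes as they then stand; what a row does not reach is not made up. A row lasts 1/10 s, in which the tool goes at most 50 mm and 8.59 degrees, less where a joint would pass 70% of its speed; a pose out of reach is approached as far as the arm can. A call is refused whole if a number of a shift passes 5 or a number of a turn 0.15, either way. A call with a gripper value outside its range is refused whole. The fingers move at their own pace and stop on an object; "grip_force" is the grip in N (left out, the last holds). Time passes only in rows, so rows that do not move let the fingers close. It gives the time, the measured TCP pose, the force, the opening and the grip force at its end, in the units of the state.
- state(): the state, without advancing time (a new reading comes with each control period).
- get_image(name): name is "side" or "top" or "wrist"; returns a dict with "image" (420x560x3 uint8, red, green, blue), "intrinsics" (3x3 intrinsics, pixels), "world_from_camera" (4x4, takes a point from camera to world coordinates). Camera axes: x right, y down, z forward; pixel columns grow to the right and rows downward; lengths in m; the calibration is good to about 2 mm. A picture is of the moment at which its call begins. There is no depth.
- hand_in(): hands the job in; it is judged then, once.
The state is a dict: "time": time; "q": joint angles; "qd": joint speeds; "tau": joint torques, N m; "ee_pos": TCP position; "ee_rot": TCP orientation; "wrist_force": force on the tool from outside, world axes, zero at the start; "ft_torque": the same for the moment, N m; "gripper_width": finger opening in m; "grip_force": force on a finger pad.
Only numpy, scipy, OpenCV 4.12 (cv2) and the standard library are available. Lean on these libraries where they do the work, as an engineer would, in place of code of your own. Each camera call takes 0.05 s, during which the arm holds its last target. There are 200 camera calls.

## Task

The filled jar with the orange cap is held down in the filling jig by a yellow keeper. Push the red slanted plunger in along its own axis and let go, so that its push-push latch lets the keeper spring all the way back; check that it really came out, and press again if it is still shut. Then lift the jar out and stand it gently, upright, in the blue tray, leaving the keeper sprung back and the other containers where they are.

Things in the scene. Friction and masses are not known exactly. Their poses are not given: they have to be found in the camera images.
- jig: Fixed steel jig with a nest of four white rails for the jar. Origin: at bench level, under the nest's centre; z up; its -x axis points to the plunger side, roughly to the robot. Nest floor 12 mm above the bench; rails rise 18 mm above that floor, 34 mm from the centre (4 mm of play round the jar). Base plate up to 215 mm wide (y), from x = -188 to 48 mm.
- keeper (a joint): Travel (m) of the slide with red plunger and yellow keeper, along the plunger's axis: 0 = shut, latched; 0.090 = sprung fully back; -0.010 = pressed to its rigid stop. Push-push: press from 0 to past -0.007 and let go: it springs to 0.090, following the tool as it withdraws; a press under 4 mm leaves it at 0. From 0.090, pressing to the stop and letting go shuts it at 0. About 6 N.
- button_face (a point): Centre of the outer face of the red round plunger button (46 mm diameter, 14 mm thick); moves with the slide. Its z axis points straight out of the face, 40 degrees from vertical, leaning to the jig's -x side: press against this axis. In the jig's frame shut: x = -162 mm, z = 174 mm; sprung back: x = -220 mm, z = 243 mm.
- keeper_tip (a point): Middle of the free end of the level yellow keeper tongue (36 mm wide, 8 mm thick), on its top face. Shut: x = -8 mm, z = 136 mm in the jig's frame, overhanging the jar's cap by 22 mm with 16 mm under it, which blocks the jar's way up. Sprung back: 58 mm further to -x and 69 mm higher, clear of the jar.
- jar_center (a point): Centre (half-way up) of the jar to be moved: white, round, 60 mm diameter, 100 mm high, with an orange cap, 0.2 to 0.35 kg; its z axis points up. It stands in the nest.
- tray: Fixed blue open tray, 210 mm (its x) by 170 mm (its y), walls 4 mm thick and 16 mm high, floor 4 mm thick. Origin: centre of its underside on the bench, z up. The finished jar stands in its +x half; the -x half is free.
- done_center (a point): Centre (half-way up) of the finished jar with the red cap standing in the tray: same size as the other, 60 mm diameter, 100 mm high. Bystander.
- gold_bottle: Bystander: golden bottle, 52 mm diameter, 160 mm high, loose; origin under its centre.
- red_tub: Bystander: red tub, 90 mm diameter, 75 mm high, loose; origin under its centre.
- blue_tin: Bystander: black tin with a blue lid, 80 mm diameter, 45 mm high, loose; origin under its centre.
- jar: The same orange-capped jar as a body; origin under its centre, z up.
- guard_bar (a point): Centre of a level aluminium bar on the jig, 30 x 30 mm, 215 mm long along the jig's y, on two upright 18 mm posts 95 mm either side. In the jig's frame it is at x = -145 mm, z = 259 mm: close above the shut plunger, so the tool must come to the plunger from under it, tilted along the plunger's axis.
Things that resemble listed ones, but are neither listed nor needed, are in the scene too. What is shaped like the jar but green or turquoise is not meant.

How it is judged:
By the outcome, as a careful person would: the job done as asked, in the order asked, and still so for the second after the job is handed in, with the robot touching nothing.
It also fails if it takes over 61 s, if anything falls off the work surface, if the arm or the gripper's body presses on something with over 40 N, if the wrist force passes 120 N, or if a joint passes its speed limit or range.

## Working session

There is one attempt and no reset: what is moved stays moved. The work goes in short steps, Python scripts to look and compute and a tool call to move; the robot and the scene stay as the last step left them, time stands still between calls to the robot, and variables do not carry over. Pictures are saved under pics/ and viewed, at most 10 in all, crops included, and the job is handed in when it is done.

Besides the shell and the picture viewer there is one more tool, called as name(argument=value, ...) on one line, values as JSON. move_arm: Moves the arm, as the interface text tells. Its arguments: {"type":"object","properties":{"steps":{"type":"array"},"grip_force":{"type":"number"}},"required":["steps"]}

```bash
mkdir -p pics
cat > h.py <<'E'
import numpy as np, cv2
from station import state,get_image,hand_in,tcp_to_tips
def grab(n,f):
    d=get_image(n); cv2.imwrite(f,cv2.cvtColor(d["image"],cv2.COLOR_RGB2BGR))
    np.savez(f.replace('.png','.npz'),**d); return d
def load(f): return dict(np.load(f))
def ray(d,u,v):
    T=np.array(d["world_from_camera"]);K=np.array(d["intrinsics"])
    r=T[:3,:3]@np.linalg.solve(K,[u,v,1.]); return T[:3,3],r/np.linalg.norm(r)
def onz(d,u,v,z):
    o,r=ray(d,u,v); return o+r*(z-o[2])/r[2]
def tri(a,b):
    (o,r),(p,s)=a,b
    t=np.linalg.lstsq(np.c_[r,-s],p-o,rcond=None)[0]
    A=o+r*t[0];B=p+s*t[1]; return (A+B)/2,np.linalg.norm(A-B)
def proj(d,P):
    T=np.linalg.inv(d["world_from_camera"]);c=T[:3,:3]@P+T[:3,3];q=np.array(d["intrinsics"])@c;return q[:2]/q[2]
E
python3 - <<'E'
from h import *
a=grab("top","pics/top0.png");b=grab("side","pics/side0.png")
im=np.vstack([a["image"],b["image"]])
print(tcp_to_tips,state());
for d in(a,b):print(d["world_from_camera"],d["intrinsics"])
E
```

```text
0.014 {'time': 0.1, 'q': array([-7.45396175e+01,  1.49342821e+01, -7.97519394e+00,  6.71912743e+01,
        2.29560830e-03,  8.99973559e+01]), 'qd': array([-0.03633437, -0.16237679,  0.10481493, -0.02352782,  0.01394397,
        0.06931668]), 'tau': array([-8.98670332e-04, -4.06508195e+01,  2.54527760e+01,  1.00622224e-02,
       -1.46153802e-04, -1.07135079e-05]), 'ee_pos': array([ 0.13981128, -0.50545419,  0.24454791]), 'ee_rot': array([-1.79899250e+02, -2.30025417e-03,  1.54630225e+01]), 'wrist_force': array([-0.56757754, -0.0431506 , -0.31703268]), 'ft_torque': array([-0.03869532,  0.00528111, -0.01270247]), 'grip_force': 0.0, 'gripper_width': 0.08570937085652534}
[[ 0.02007357 -0.99775327  0.06391768  0.53266249]
 [-0.99972158 -0.0192379   0.0136629   0.08719823]
 [-0.01240256 -0.06417415 -0.99786164  1.13243592]
 [ 0.          0.          0.          1.        ]] [[387.3956916    0.         276.96693265]
 [  0.         387.3956916  213.83514336]
 [  0.           0.           1.        ]]
[[-0.87534936 -0.36856626  0.31292557  0.26940666]
 [-0.4832279   0.64557079 -0.59137902  0.69667715]
 [ 0.01594674 -0.66887761 -0.74320148  0.94178132]
 [ 0.          0.          0.          1.        ]] [[380.97223352   0.         282.75659109]
 [  0.         380.97223352 211.78337916]
 [  0.           0.           1.        ]]
```

View pics/top0.png

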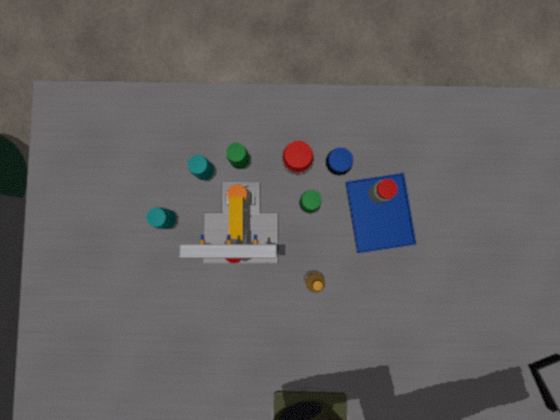

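View pics/side0.png

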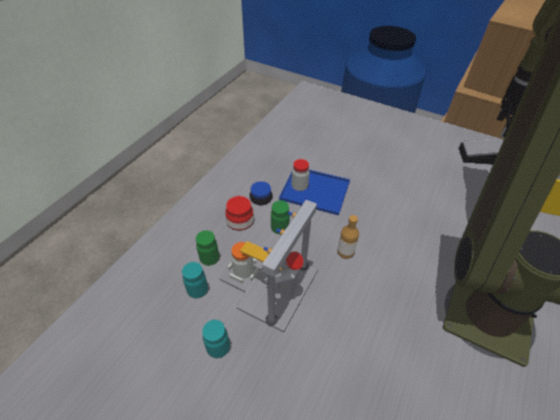

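The top view shows the jig with the orange cap at (237,191), the yellow keeper at (236,215) and the guard bar along row 250. The red button peeks out at (234,260), and the tray is around (380,213) with the red-capped jar at (387,189). In the side view the orange cap is at (242,250), the button at (295,261) and the bar from (268,262) to (312,208).

What could be taken for the target:
- orange cap: top (237,191)
- red-capped jar: (387,189)
- teal: (201,167) and (160,218)
- green: (237,155) and (311,201)
- gold bottle with an orange-ish top: (317,283)

I choose the orange cap under the yellow keeper.

Run:
```python
from h import *
a=load("pics/top0.npz");b=load("pics/side0.npz")
ca=cv2.resize(a["image"][130:280,140:430],None,fx=2.7,fy=2.7,interpolation=cv2.INTER_CUBIC)
cb=cv2.resize(b["image"][190:330,200:360],None,fx=2.0,fy=1.0*2,interpolation=cv2.INTER_CUBIC)
cv2.imwrite("pics/c1.png",cv2.cvtColor(ca,cv2.COLOR_RGB2BGR))
cb=cv2.resize(b["image"][195:330,200:360],None,fx=4.4,fy=4.4,interpolation=cv2.INTER_CUBIC)
cv2.imwrite("pics/c2.png",cv2.cvtColor(cb,cv2.COLOR_RGB2BGR))
for n,d in(("top",a),("side",b)):
    hsv=cv2.cvtColor(d["image"],cv2.COLOR_RGB2HSV)
    for c,lo,hi in(("red",(0,170,90),(4,255,255)),("red2",(174,170,90),(180,255,255)),("orange",(6,170,120),(15,255,255)),("yellow",(18,170,120),(32,255,255)),("blue",(105,150,50),(125,255,255)),("gold",(12,120,80),(22,255,255))):
        m=cv2.inRange(hsv,lo,hi)
        k,l,s,ce=cv2.connectedComponentsWithStats(m)
        for i in range(1,k):
            if s[i,4]>15:
                r=cv2.minAreaRect(np.argwhere(l==i)[:,::-1].astype(np.float32))
                print(n,c,s[i],ce[i].round(1),np.round(r[1],1),round(r[2],1))
```

```text
top red [283 141  30  31 690] [297.6 155.9] [29.5 29.1] 63.4
top red [377 181  19  18 259] [386.2 188.9] [17. 18.] 90.0
top red [227 259  14   4  34] [233.6 260. ] [ 3. 13.] 90.0
top red2 [383 180  14  12  20] [391.4 183.4] [16.3  5.3] 42.5
top orange [228 185  19  15 179] [237.6 191.3] [18.7 12.2] 14.9
top yellow [229 196  14  44 569] [235.7 217. ] [43. 13.] 90.0
top yellow [313 281  10  10  80] [317.3 285.6] [9. 9.] 90.0
top blue [328 148  25  24 468] [340.  159.7] [23. 24.] 90.0
top blue [ 346  174   70   79 3584] [379.9 216.3] [72.  58.5] 80.5
top gold [228 185  19  57 727] [236.  210.9] [56. 18.] 90.0
top gold [200 240   5   4  17] [201.9 241.6] [3. 4.] 90.0
top gold [226 240   6   4  20] [228.2 241.6] [5. 3.] 0.0
top gold [253 240   5   4  17] [254.9 241.6] [3. 4.] 90.0
top gold [306 273  18  19 267] [314.9 282.3] [18. 17.] 90.0
side red [294 160  14  11 100] [300.6 164.5] [10. 13.] 90.0
side red [227 197  25  26 513] [238.5 209.3] [25. 24.] 90.0
side red [287 253  16  16 157] [295.4 261.2] [15.2 13.9] 63.4
side orange [232 243  14  16 149] [238.2 251.1] [15. 13.] 90.0
side yellow [542 180  18  35 368] [553.2 200.3] [34. 17.] 90.0
side yellow [241 242  27  19 267] [253.5 251. ] [25.9 11.6] 23.2
side blue [  243     0   260   115 19535] [370.8  43.6] [114. 259.] 90.0
side blue [ 280  171   69   43 1578] [319.  191.9] [62.6 35.4] 14.0
side blue [251 182  19  17 242] [260.2 189.5] [16. 18.] 90.0
side gold [342 216  16  27 285] [350.1 231. ] [26. 15.] 90.0
side gold [239 242  32  20 341] [253.4 251. ] [29.7 13.9] 18.4
```

View pics/c1.png

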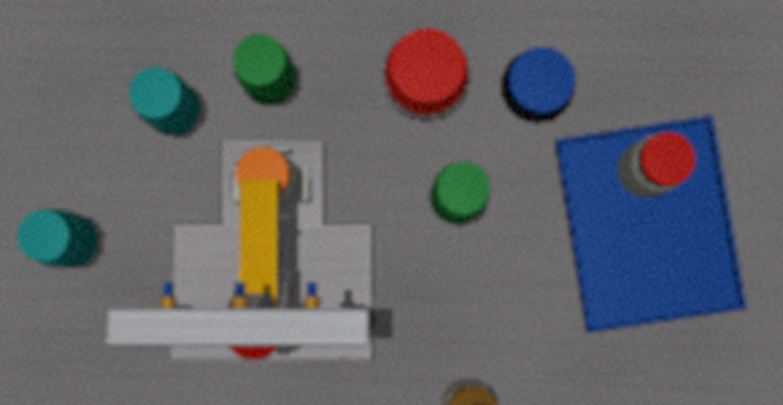

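View pics/c2.png

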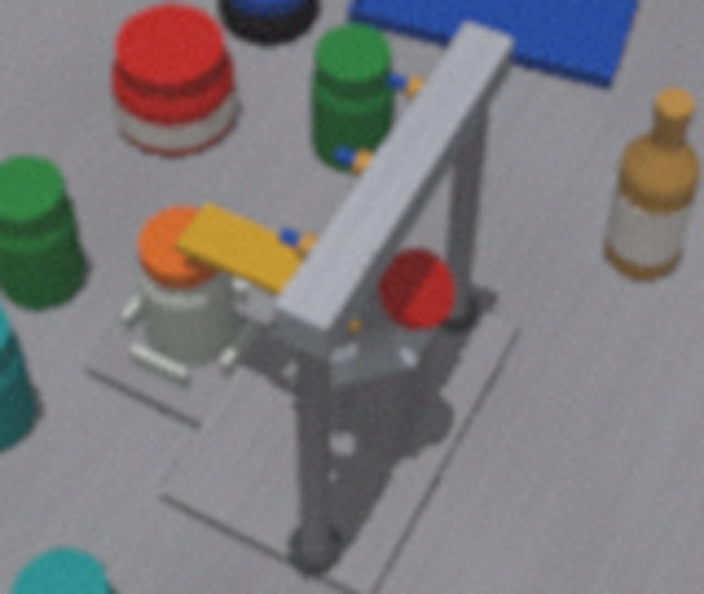

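The crops confirm the choice: the orange cap sits under the yellow tongue in the white rails. The button lies behind the bar on the near side, seen in crop c2 at (417,289), which is full-frame (294.8,260.7). Next I fit the jig frame and the tray.

Run:
```python
from h import *
a=load("pics/top0.npz");b=load("pics/side0.npz")
f=lambda u,v,z:onz(a,u/2.7+140-.3,v/2.7+130-.3,z)
g=lambda u,v,z:onz(b,u/4.4+200-.4,v/4.4+195-.4,z)
B=[f(*p,.274) for p in((107,311),(367,310),(369,345),(107,344))]
print("bar top",np.round(B,4),"c",np.mean(B,0).round(4), "yaw",np.degrees(np.arctan2(*( (B[0]-B[1]+B[3]-B[2])[[1,0]])))-90)
S=[g(*p,.274) for p in((470,20),(513,42),(325,328),(280,300))]
print("bar side",np.round(S,4),"c",np.mean(S,0).round(4),"yaw",np.degrees(np.arctan2(*((S[3]-S[0]+S[2]-S[1])[[1,0]])))-90)
P=[f(*p,.006) for p in((222,141),(322,141),(171,358),(372,359))];print("plate",np.round(P,4))
print("tip top",f(241,180,.136),f(278,180,.136),"side",g(208,204,.136),g(178,243,.136))
print("tongue back",f(240,293,.136),f(277,293,.136))
# cap circle from side & top
print("cap side axis", g(187,245,.112))
print("button side on z.174",g(417,289,.174))
# tray
for n,d in(("top",a),("side",b)):
    hsv=cv2.cvtColor(d["image"],cv2.COLOR_RGB2HSV)
    m=cv2.inRange(hsv,(105,150,50),(125,255,255));k,l,s,ce=cv2.connectedComponentsWithStats(m)
    i=[i for i in range(1,k) if 1000<s[i,4]<5000][0]
    h=cv2.convexHull(np.argwhere(l==i)[:,::-1].astype(np.int32))
    q=cv2.boxPoints(cv2.minAreaRect(h)) if n=="top" else cv2.approxPolyDP(h,6,True)[:,0]
    W=np.array([onz(d,*p,.016) for p in q]);print(n,q.tolist(),W.round(4).tolist(),W.mean(0).round(4))
print("donejar", onz(a,386.5,188.7,.104+.0), onz(b,300.5,164.5,.104))
print("gold",onz(a,317.3,285.6,.16),"red",onz(a,297.6,155.9,.075),"gr",[onz(a,u/2.7+140,v/2.7+130,.1) for u,v in((461,190),(262,62),(157,94),(45,237))])
```

```text
bar top [[0.5145 0.3139 0.274 ]
 [0.5197 0.1006 0.274 ]
 [0.4912 0.0983 0.274 ]
 [0.4876 0.3129 0.274 ]] c [0.5033 0.2064 0.274 ] yaw 1.1730995258421189
bar side [[0.5205 0.1005 0.274 ]
 [0.4926 0.1038 0.274 ]
 [0.4899 0.3151 0.274 ]
 [0.5165 0.312  0.274 ]] c [0.5049 0.2078 0.274 ] yaw 0.918043594794625
plate [[0.6955 0.266  0.006 ]
 [0.6975 0.1573 0.006 ]
 [0.46   0.314  0.006 ]
 [0.4634 0.0983 0.006 ]]
tip top [0.63940525 0.22603693 0.136     ] [0.64007005 0.19052026 0.136     ] side [0.64109312 0.1941198  0.136     ] [0.64087569 0.22742356 0.136     ]
tongue back [0.53127845 0.22395819 0.136     ] [0.53198605 0.18868805 0.136     ]
cap side axis [0.64635551 0.21200764 0.112     ]
button side on z.174 [0.49135436 0.21077132 0.174     ]
top [[345.6486511230469, 181.89190673828125], [403.3783874511719, 172.27029418945312], [415.2162170410156, 243.29730224609375], [357.4864807128906, 252.91891479492188]] [[0.7007, -0.0946, 0.016], [0.7318, -0.2612, 0.016], [0.5273, -0.2948, 0.016], [0.4965, -0.1302, 0.016]] [ 0.6141 -0.1952  0.016 ]
side [[348, 180], [337, 213], [280, 197], [290, 177], [311, 171]] [[0.5314, -0.2877, 0.016], [0.5025, -0.1233, 0.016], [0.6999, -0.0943, 0.016], [0.7174, -0.1988, 0.016], [0.6664, -0.2649, 0.016]] [ 0.6235 -0.1938  0.016 ]
donejar [ 0.67119946 -0.18893974  0.104     ] [ 0.67327984 -0.18501746  0.104     ]
gold [ 0.41837401 -0.00319836  0.16      ] red [0.76170309 0.04794909 0.075     ] gr [array([0.63660585, 0.0117622 , 0.1       ]), array([0.76147031, 0.21250318, 0.1       ]), array([0.72727336, 0.31675073, 0.1       ]), array([0.58199715, 0.42341558, 0.1       ])]
```

Jig frame: origin ≈ (0.649, 0.2095), yaw ≈ 1°. The bar, plate and tongue tip agree within 2 mm. The moves can't tilt the tool, so I plan to keep it vertical and fully open, with its closing axis along jig x. The +x finger goes under the bar onto the button and moves along the plunger's axis. I'll transit first.

move_arm(steps=[[[4,-2.7,-1.2,0,8.5],[4,-2.7,-1.2,0,8.5],[4,-2.7,-1.2,0,8.5],[4,-2.7,-1.2,0,8.5],[4,-2.7,-1.2,0,8.5],[4,-2.7,-1.2,0,8.5],[4,-2.7,-1.2,0,8.5],[4,-2.7,-1.2,0,8.5]]])

```text
time: 0.9
ee_pos: [0.3914, -0.2107, 0.3416]
ee_rot: [-180.0, 0.0, 15.5]
wrist_force: [1.0, -0.5, 0.2]
gripper_width: 0.0851
grip_force: 0.0
```

```bash
cat >> h.py <<'E'
from scipy.spatial.transform import Rotation as R
J0=np.array([.649,.2095,0]);RJ=R.from_euler('z',1,degrees=True)
def jig(p): return J0+RJ.apply(p)
def to(p,yaw=None):
    s=state();r=R.from_euler('xyz',s["ee_rot"],degrees=True)
    print("t",s["time"],"pos",s["ee_pos"].round(4),"rot",s["ee_rot"].round(1),"q",s["q"].round(1),"F",s["wrist_force"].round(1),"w",round(s["gripper_width"],4))
    print("tool shift cm",(100*r.inv().apply(np.array(p)-s["ee_pos"])).round(2),"turn rad",None if yaw is None else -np.radians((yaw-s["ee_rot"][2]+180)%360-180).round(3))
E
python3 - <<'E'
from h import *
d=grab("wrist","pics/w1.png");s=state()
r=R.from_euler('xyz',s["ee_rot"],degrees=True)
T=d["world_from_camera"];print("cam in tool",r.inv().apply(T[:3,3]-s["ee_pos"]),r.inv().apply(T[:3,2]))
to(jig([-.221-.064,0,.26]),91)
E
```

```text
cam in tool [ 0.07601364  0.00456226 -0.12804384] [-3.26112304e-01 -3.81499800e-04  9.45330958e-01]
t 0.95 pos [ 0.3967 -0.2059  0.3433] rot [-179.9   -0.4   15.9] q [-27.7   5.5  -5.2  79.1   0.4 136.4] F [4.8 2.5 0.3] w 0.0847
tool shift cm [  8.03 -40.35   8.47] turn rad -1.311
```

View pics/w1.png

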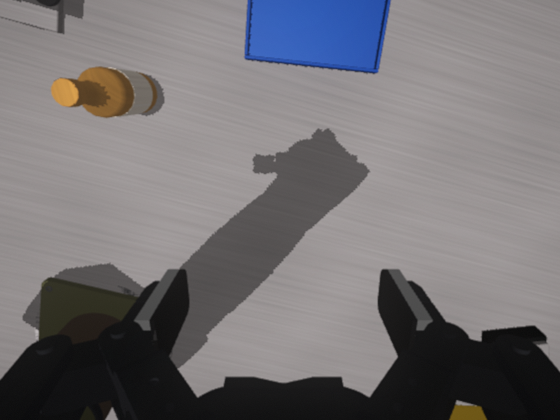

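The wrist view shows the open fingers, with inner pad faces at about x=187 and x=380 near row 275. Linkage knuckles bulge out to about (0,380) and (560,380), and the bottle stands at (100,90). The knuckles matter for clearance to the bar, so I measure the silhouette.

Run:
```python
from h import *
d=load("pics/w1.npz");s=state()
print(d["intrinsics"])
K=d["intrinsics"];T=d["world_from_camera"]
Rt=np.array([[0,0,0]]);r=R.from_euler('xyz',s["ee_rot"],degrees=True)
Rc=r.inv().as_matrix()@T[:3,:3];o=r.inv().apply(T[:3,3]-s["ee_pos"])
for u,v in((187,270),(165,270),(150,330),(160,290),(130,290),(380,270),(400,270),(430,322),(465,330),(545,330),(75,340),(40,345),(0,378),(500,345),(555,370),(230,378)):
    q=Rc@np.linalg.solve(K,[u,v,1.])
    print((u,v),[ (o+q*(x-o[0])/q[0]).round(3).tolist() for x in(.011,0)])
im=d["image"][240:420];im=np.clip(im.astype(float)*3,0,255).astype(np.uint8)
cv2.imwrite("pics/w1c.png",cv2.cvtColor(cv2.resize(im,None,fx=1.42,fy=1.42),cv2.COLOR_RGB2BGR))
```

```text
[[334.1241993    0.         283.02015822]
 [  0.         334.1241993  204.89614271]
 [  0.           0.           1.        ]]
(187, 270) [[0.011, -0.032, -0.015], [0.0, -0.039, 0.004]]
(165, 270) [[0.011, -0.041, -0.015], [0.0, -0.049, 0.004]]
(150, 330) [[0.011, -0.034, -0.049], [0.0, -0.041, -0.035]]
(160, 290) [[0.011, -0.038, -0.029], [0.0, -0.045, -0.012]]
(130, 290) [[0.011, -0.049, -0.028], [0.0, -0.058, -0.012]]
(380, 270) [[0.011, 0.041, -0.016], [0.0, 0.047, 0.003]]
(400, 270) [[0.011, 0.049, -0.016], [0.0, 0.056, 0.002]]
(430, 322) [[0.011, 0.048, -0.046], [0.0, 0.055, -0.033]]
(465, 330) [[0.011, 0.056, -0.05], [0.0, 0.065, -0.037]]
(545, 330) [[0.011, 0.079, -0.05], [0.0, 0.091, -0.037]]
(75, 340) [[0.011, -0.053, -0.053], [0.0, -0.063, -0.04]]
(40, 345) [[0.011, -0.062, -0.055], [0.0, -0.073, -0.042]]
(0, 378) [[0.011, -0.064, -0.066], [0.0, -0.075, -0.055]]
(500, 345) [[0.011, 0.062, -0.056], [0.0, 0.072, -0.044]]
(555, 370) [[0.011, 0.07, -0.064], [0.0, 0.082, -0.054]]
(230, 378) [[0.011, -0.008, -0.066], [0.0, -0.011, -0.056]]
```

View pics/w1c.png

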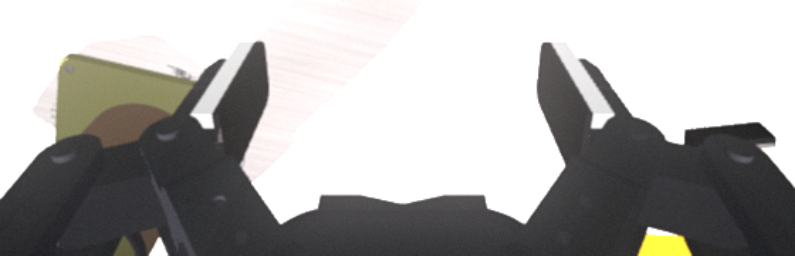

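The knuckles reach about ±74 mm some 50 mm behind the tips, and the tip backs are at about ±52 mm. With the tool centre at jig x ≈ -226 mm, the +x fingertip lands on the lower half of the button and the knuckles stay below and short of the bar. Moving to the pre-approach.

move_arm(steps=[[[0.7,-4.5,0,0,8.5],[0.7,-4.5,0,0,8.5],[0.7,-4.5,0,0,8.5],[0.7,-4.5,0,0,8.5],[0.7,-4.5,0,0,8.5],[0.7,-4.5,0,0,8.5],[0.7,-4.5,0,0,8.5],[0.7,-4.5,0,0,8.5]]])

```text
time: 1.75
ee_pos: [0.3564, 0.1224, 0.3412]
ee_rot: [-178.4, 0.0, 17.8]
wrist_force: [-0.2, 0.0, -0.4]
gripper_width: 0.085
grip_force: 0.0
```

move_arm(steps=[[[0,0,0,-0.15,8.5],[0,0,0,-0.15,8.5],[0,0,0,-0.15,8.5],[0,0,0,-0.15,8.5],[0,0,0,-0.15,8.5],[0,0,0,-0.15,8.5],[0,0,0,-0.15,8.5],[0,0,0,-0.15,8.5]]])

```text
time: 2.55
ee_pos: [0.358, 0.1188, 0.3411]
ee_rot: [-179.4, -1.4, 86.3]
wrist_force: [-0.3, -0.2, -0.8]
gripper_width: 0.0852
grip_force: 0.0
```

Run:
```python
from h import *
to(jig([-.303,0,.255]),91)
```

```text
t 2.55 pos [0.358  0.1188 0.3411] rot [-179.4   -1.4   86.3] q [ 17.1  -1.3 -12.7  78.7   1.5 110.8] F [-0.3 -0.2 -0.8] w 0.0852
tool shift cm [ 8.23 -1.65  8.83] turn rad -0.082
```

move_arm(steps=[[[2.7,-0.5,2.9,-0.04,8.5],[2.7,-0.6,2.9,-0.04,8.5],[2.7,-0.6,2.9,0,8.5],[0,0,0,0,8.5],[0,0,0,0,8.5]]])

```text
time: 3.05
ee_pos: [0.342, 0.2025, 0.2559]
ee_rot: [-179.4, -1.3, 90.7]
wrist_force: [0.6, 0.6, 1.0]
gripper_width: 0.0855
grip_force: 0.0
```

Run:
```python
from h import *
to(jig([-.226-.032,0,.163+.038]),91)
```

```text
t 3.05 pos [0.342  0.2025 0.2559] rot [-179.4   -1.3   90.7] q [ 29.5   1.9 -22.1  65.8   1.4 118.9] F [0.6 0.6 1. ] w 0.0855
tool shift cm [0.06 4.96 5.44] turn rad -0.006
```

move_arm(steps=[[[0,1.7,1.8,0,8.5],[0,1.7,1.8,0,8.5],[0,1.6,1.8,0,8.5],[0,0,0,0,8.5]]])

```text
time: 3.45
ee_pos: [0.3937, 0.2038, 0.2014]
ee_rot: [-179.5, -1.4, 90.5]
wrist_force: [0.1, -0.2, 0.5]
gripper_width: 0.0845
grip_force: 0.0
```

Run:
```python
from h import *
to(jig([-.226,0,.163]),91)
d=grab("side","pics/side1.png")
im=cv2.resize(d["image"][150:330,200:400],None,fx=3.3,fy=3.3,interpolation=cv2.INTER_CUBIC)
im=np.clip(im*1.6,0,255).astype(np.uint8)
cv2.imwrite("pics/s1c.png",cv2.cvtColor(im,cv2.COLOR_RGB2BGR))
```

```text
t 3.45 pos [0.3937 0.2038 0.2014] rot [-179.5   -1.4   90.5] q [ 26.4   8.3 -23.4  58.2   1.4 115.9] F [ 0.1 -0.2  0.5] w 0.0845
tool shift cm [0.06 2.97 3.82] turn rad -0.009
```

View pics/s1c.png

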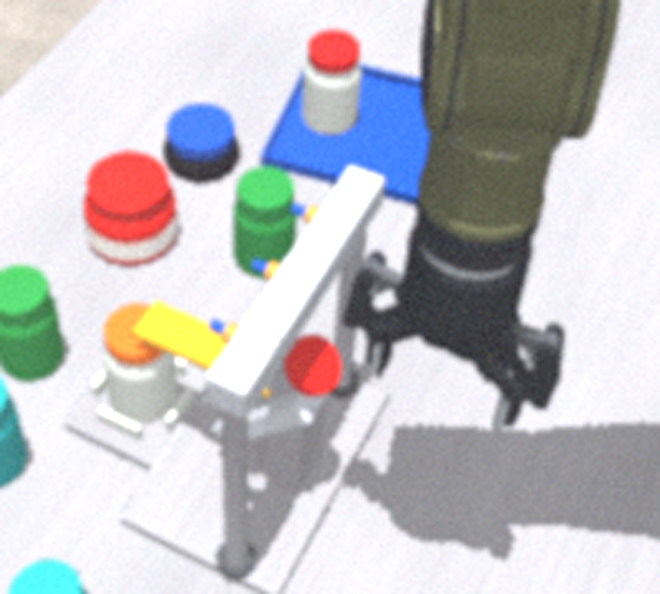

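The enlarged side view shows the outer linkage plate running from about (378,260) to (362,318), nearly upright and well outside the fingertip. That would strike the bar before a vertical finger reached the button (313,365), so the tool has to be tilted after all. The interface approaches out-of-reach poses only "as far as the arm can" and carries on from there. I'll retreat, rise, and see whether stretching out over free space tilts the tool.

move_arm(steps=[[[0,-3,-4,0,0],[0,-3,-4,0,0],[0,0,-4.8,0,0],[0,0,-4.8,0,0],[0,0,-4.8,0,0],[-3,3,0,0,0],[-3,3,0,0,0],[-3,3,0,0,0]]])

```text
time: 4.3
ee_pos: [0.4251, 0.1085, 0.4263]
ee_rot: [-179.8, -1.5, 90.7]
wrist_force: [0.8, 1.1, 1.1]
gripper_width: -0.0003
grip_force: 0.0
```

move_arm(steps=[[[-3,3.5,0,0,0],[-3,3.5,0,0,0],[-3,3.5,0,0,0],[-1,4.5,0,0,0],[0,4.5,0,0,0],[0,4.5,0,0,0],[0,4.5,0,0,0],[0,4.5,0,0,0]]])

```text
time: 5.1
ee_pos: [0.7228, 0.0125, 0.4181]
ee_rot: [179.8, -1.4, 90.6]
wrist_force: [2.5, 0.0, 1.0]
gripper_width: 0.0003
grip_force: 0.0
```

Run:
```python
from h import *
to([.8,0,.43],91)
```

```text
t 5.1 pos [0.7228 0.0125 0.4181] rot [179.8  -1.4  90.6] q [  0.4  45.8  73.2 117.2   1.4  89.8] F [2.5 0.  1. ] w 0.0003
tool shift cm [-1.3   7.71 -1.2 ] turn rad -0.007
```

move_arm(steps=[[[0,4,0,0,0],[0,4,0,0,0],[0,4,0,0,0]]])

```text
time: 5.4
ee_pos: [0.7203, 0.0117, 0.4023]
ee_rot: [-177.7, -1.6, 90.6]
wrist_force: [-1.1, 0.7, -0.3]
gripper_width: 0.0003
grip_force: 0.0
```

Run:
```python
from h import *
to([.8,0,.43],91)
```

```text
t 5.4 pos [0.7203 0.0117 0.4023] rot [-177.7   -1.6   90.6] q [  0.3  49.2  78.2 121.3   1.5  89.6] F [-1.1  0.7 -0.3] w 0.0003
tool shift cm [-1.18  7.84 -3.12] turn rad -0.007
```

move_arm(steps=[[[0,-4,-3,0,0],[0,-4,-3,0,0],[0,0,-5,0,0],[0,0,-5,0,0],[0,0,-5,0,0],[0,0,-5,0,0]]])

```text
time: 6.0
ee_pos: [0.6641, 0.0079, 0.5525]
ee_rot: [169.9, -1.4, 90.6]
wrist_force: [0.7, -0.7, 0.8]
gripper_width: -0.0
grip_force: 0.0
```

Run:
```python
from h import *
to([.8,0,.43],91)
```

```text
t 6.0 pos [0.6641 0.0079 0.5525] rot [169.9  -1.4  90.6] q [ -0.   36.8  78.2 121.3   1.5  89.6] F [ 0.7 -0.7  0.8] w -0.0
tool shift cm [-1.25 11.22 14.42] turn rad -0.006
```

Stretching upward does tilt the tool outward (10° so far), so I continue.

move_arm(steps=[[[0,0,-5,0,0],[0,0,-5,0,0],[0,0,-5,0,0],[0,0,-5,0,0],[0,0,-5,0,0],[0,0,0,0,0]]])

```text
time: 6.6
ee_pos: [0.5847, 0.004, 0.6775]
ee_rot: [158.4, -1.4, 90.6]
wrist_force: [-1.2, 0.1, 0.5]
gripper_width: -0.0001
grip_force: 0.0
```

Run:
```python
from h import *
to([.8,0,.43],91)
```

```text
t 6.6 pos [0.5847 0.004  0.6775] rot [158.4  -1.4  90.6] q [ -0.5  25.4  78.2 121.3   1.7  89.5] F [-1.2  0.1  0.5] w -0.0001
tool shift cm [-1.23 10.93 30.91] turn rad -0.007
```

move_arm(steps=[[[0,0,-5,0,0],[0,0,-5,0,0],[0,0,-5,0,0],[0,0,-5,0,0],[0,0,-5,0,0],[0,0,-5,0,0],[0,0,-5,0,0],[0,0,0,0,0]]])

```text
time: 7.4
ee_pos: [0.4433, 0.0012, 0.8153]
ee_rot: [143.2, -1.2, 90.5]
wrist_force: [-1.0, -0.9, 0.5]
gripper_width: -0.0002
grip_force: 0.0
```

```bash
cat >> h.py <<'E'
ax=RJ.apply([np.sin(np.radians(40)),0,-np.cos(np.radians(40))])
def tilt():
    z=R.from_euler('xyz',state()["ee_rot"],degrees=True).as_matrix()
    print("tool x",z[:,0].round(3),"y",z[:,1].round(3),"z",z[:,2].round(3),"want z",ax.round(3),"err deg",np.degrees(np.arccos(z[:,2]@ax)).round(2))
E
python3 - <<'E'
from h import *
to([.4,.1,.5],91);tilt()
E
```

```text
t 7.4 pos [0.4433 0.0012 0.8153] rot [143.2  -1.2  90.5] q [ -1.2  10.1  78.2 121.3   2.   89.3] F [-1.  -0.9  0.5] w -0.0002
tool shift cm [  9.27 -22.41  22.85] turn rad -0.008
tool x [-0.009  1.     0.021] y [ 0.801 -0.005  0.599] z [ 0.599  0.022 -0.8  ] want z [ 0.643  0.011 -0.766] err deg 3.24
```

move_arm(steps=[[[0,0,-5,0,0],[0,0,-2,0,0],[0,0,0,0,0],[0,0,3,-0.15,0],[0,0,3,-0.15,0],[0,0,3,-0.15,0],[0,0,3,-0.15,0],[0,0,0,-0.15,0]]])

```text
time: 8.2
ee_pos: [0.4875, 0.0035, 0.7471]
ee_rot: [147.8, 22.6, 123.3]
wrist_force: [0.4, -0.8, -0.5]
gripper_width: -0.0003
grip_force: 0.0
```

move_arm(steps=[[[0,0,0,-0.15,0],[0,0,0,-0.15,0],[0,0,0,-0.15,0],[0,0,0,-0.15,0],[0,0,0,-0.15,0],[0,0,0,-0.07,0],[0,0,0,0,0]]])

```text
time: 8.9
ee_pos: [0.4862, 0.0035, 0.7546]
ee_rot: [175.6, 39.1, 175.0]
wrist_force: [1.4, -0.4, 1.2]
gripper_width: -0.0001
grip_force: 0.0
```

```bash
cat >> h.py <<'E'
BF=jig([-.162,0,.174])
E
python3 - <<'E'
from h import *
tilt();to(BF-.114*ax);to(BF-.214*ax)
E
```

```text
tool x [-0.773  0.068 -0.631] y [0.04  0.997 0.059] z [ 0.634  0.021 -0.773] want z [ 0.643  0.011 -0.766] err deg 0.87
t 8.9 pos [0.4862 0.0035 0.7546] rot [175.6  39.1 175. ] q [-0.6 -3.4 38.  92.1  1.5  3.5] F [ 1.4 -0.4  1.2] w -0.0001
tool shift cm [38.11 16.93 33.98] turn rad None
t 8.9 pos [0.4862 0.0035 0.7546] rot [175.6  39.1 175. ] q [-0.6 -3.4 38.  92.1  1.5  3.5] F [ 1.4 -0.4  1.2] w -0.0001
tool shift cm [38.23 17.02 23.98] turn rad None
```

move_arm(steps=[[[3,1.4,1.9,0,0],[3,1.4,1.9,0,0],[3,1.4,1.9,0,0],[3,1.4,1.9,0,0],[3,1.4,1.9,0,0],[3,1.4,1.9,0,0],[3,1.4,1.9,0,0],[0,0,0,0,0]]])

```text
time: 9.7
ee_pos: [0.4079, 0.1188, 0.5164]
ee_rot: [176.1, 38.4, 175.5]
wrist_force: [0.2, 0.1, -0.7]
gripper_width: 0.0003
grip_force: 0.0
```

Run:
```python
from h import *
tilt();to(BF-.134*ax)
```

```text
tool x [-0.781  0.061 -0.622] y [0.036 0.998 0.053] z [ 0.624  0.018 -0.782] want z [ 0.643  0.011 -0.766] err deg 1.47
t 9.7 pos [0.4079 0.1188 0.5164] rot [176.1  38.4 175.5] q [ 27.5 -20.9 -14.1  61.1 -15.8  25.6] F [ 0.2  0.1 -0.7] w 0.0003
tool shift cm [15.99  7.34 18.46] turn rad None
```

move_arm(steps=[[[2.6,1.2,2.9,-0.03,0],[2.6,1.2,2.9,-0.03,0],[2.6,1.2,2.9,0,0],[2.6,1.2,2.9,0,0],[2.6,1.2,2.9,0,0],[2.6,1.2,2.9,0,0],[0,0,0,0,0],[0,0,0,0,0]]])

```text
time: 10.5
ee_pos: [0.4038, 0.1981, 0.2965]
ee_rot: [178.4, 39.5, 179.3]
wrist_force: [1.7, 0.2, 0.3]
gripper_width: 0.0002
grip_force: 0.0
```

Run:
```python
from h import *
tilt();to(BF-.024*ax)
```

```text
tool x [-0.771  0.009 -0.636] y [-0.006  1.     0.022] z [ 0.636  0.02  -0.771] want z [ 0.643  0.011 -0.766] err deg 0.7
t 10.5 pos [0.4038 0.1981 0.2965] rot [178.4  39.5 179.3] q [ 42.6 -15.2 -43.6  29.5 -24.5  35.5] F [1.7 0.2 0.3] w 0.0002
tool shift cm [ 1.4   0.57 12.36] turn rad None
```

move_arm(steps=[[[1.5,0.6,0,0,0],[0,0,3,0,0],[0,0,3,0,0],[0,0,3,0,0],[0,0,3,0,0],[0,0,0,0,0]]])

```text
time: 11.1
ee_pos: [0.4705, 0.2062, 0.1939]
ee_rot: [178.3, 39.6, 179.1]
wrist_force: [-0.3, 0.6, 0.4]
gripper_width: 0.0
grip_force: 0.0
```

Run:
```python
from h import *
tilt();to(BF-.014*ax)
d=grab("side","pics/side2.png")
im=cv2.resize(d["image"][150:330,220:380],None,fx=3.3,fy=3.3,interpolation=cv2.INTER_CUBIC)
im=np.clip(im*1.6,0,255).astype(np.uint8)
cv2.imwrite("pics/s2c.png",cv2.cvtColor(im,cv2.COLOR_RGB2BGR))
```

```text
tool x [-0.771  0.012 -0.637] y [-0.003  1.     0.022] z [ 0.637  0.019 -0.77 ] want z [ 0.643  0.011 -0.766] err deg 0.62
t 11.1 pos [0.4705 0.2062 0.1939] rot [178.3  39.6 179.1] q [ 36.   -2.4 -52.1   5.9 -21.1  29.7] F [-0.3  0.6  0.4] w 0.0
tool shift cm [0.01 0.01 1.19] turn rad None
```

View pics/s2c.png

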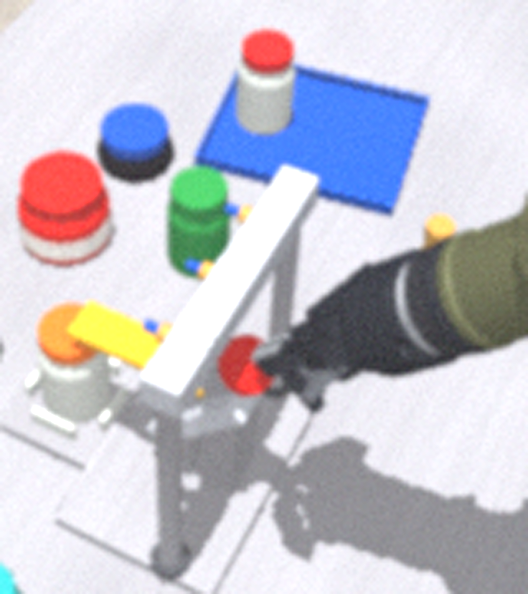

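The side view shows the shut fingertips at about (262,362), in front of the red button (243,365) and clear of the bar. I press slowly.

move_arm(steps=[[[0,0,0.5,0,0],[0,0,0.5,0,0],[0,0,0.4,0,0],[0,0,0.3,0,0],[0,0,0,0,0]]])

```text
time: 11.65
ee_pos: [0.4785, 0.207, 0.1808]
ee_rot: [178.3, 39.6, 179.3]
wrist_force: [-2.9, -0.2, 5.2]
gripper_width: -0.0002
grip_force: 2.9
```

Run:
```python
from h import *
to(BF-.014*ax)
```

```text
t 11.65 pos [0.4785 0.207  0.1808] rot [178.3  39.6 179.3] q [ 35.3  -0.5 -53.    2.8 -20.5  28.9] F [-2.9 -0.2  5.2] w -0.0002
tool shift cm [-0.21 -0.04 -0.33] turn rad None
```

move_arm(steps=[[[-0.1,0,0.2,0,0],[0,0,0.2,0,0],[0,0,0.2,0,0],[0,0,0,0,0]]])

```text
time: 12.05
ee_pos: [0.4824, 0.2071, 0.1762]
ee_rot: [178.4, 39.5, 179.4]
wrist_force: [-3.5, -0.4, 5.7]
gripper_width: -0.0004
grip_force: 3.0
```

move_arm(steps=[[[0,0,0.1,0,0],[0,0,0.1,0,0],[0,0,0,0,0]]])

```text
time: 12.35
ee_pos: [0.483, 0.2071, 0.1756]
ee_rot: [178.3, 39.6, 179.4]
wrist_force: [-16.4, -1.5, 18.2]
gripper_width: 0.0002
grip_force: 12.1
```

The force rose to about 24 N, so it's at the stop. I withdraw along the axis.

move_arm(steps=[[[0,0,-1,0,0],[0,0,-1.5,0,0],[0,0,-2,0,0],[0,0,-2.5,0,0],[0,0,-3,0,0],[0,0,-3,0,0],[0,0,-3,0,0],[0,0,0,0,0]]])

```text
time: 13.15
ee_pos: [0.3814, 0.2045, 0.3009]
ee_rot: [178.1, 39.7, 179.3]
wrist_force: [0.9, 0.2, 0.2]
gripper_width: -0.0004
grip_force: 0.0
```

Run:
```python
from h import *
tilt();to(BF-.134*ax)
print("F",state()["wrist_force"])
BS=jig([-.220,0,.243])
a=grab("top","pics/top3.png");b=grab("side","pics/side3.png")
print("pred tip top",proj(a,jig([-.066,0,.205])),"shut",proj(a,jig([-.008,0,.136])),"side",proj(b,jig([-.066,0,.205])),"shut",proj(b,jig([-.008,0,.136])))
for n,d in(("top",a),("side",b)):
    m=cv2.inRange(cv2.cvtColor(d["image"],cv2.COLOR_RGB2HSV),(18,170,100),(32,255,255));k,l,s,c=cv2.connectedComponentsWithStats(m)
    for i in range(1,k):
        if s[i,4]>30:print(n,s[i],c[i].round(1))
```

```text
tool x [-0.77   0.009 -0.638] y [-0.009  1.     0.025] z [ 0.638  0.026 -0.769] want z [ 0.643  0.011 -0.766] err deg 0.87
t 13.15 pos [0.3814 0.2045 0.3009] rot [178.1  39.7 179.3] q [ 46.6 -16.6 -43.6  32.3 -26.5  39.2] F [0.9 0.2 0.2] w -0.0004
tool shift cm [ 0.05 -0.02  3.11] turn rad None
F [0.85268569 0.15767285 0.16797418]
pred tip top [231.74374288 216.7301394 ] shut [235.40556661 195.87330222] side [262.25557916 237.05189653] shut [243.78346918 244.97536722]
top [225 218  15  26 333] [232.3 229.6]
top [225 259  15   5  59] [232.  260.5]
top [307 274  17  18 152] [314.5 283.7]
side [535 182  25  33 476] [551.1 200. ]
side [260 234  17  14 144] [268.1 240.8]
side [290 248  14  14  90] [296.9 254.2]
```

The keeper tongue's tip is now at top row 218 (predicted 216.7 if sprung, 196 if shut). The side view also matches the sprung position, so the latch released. Next I need the tool vertical again, so I fit the arm's planar geometry to choose where limits would tilt it back.

```bash
cat > fk.py <<'E'
import numpy as np
D=np.array([[14.934,-7.975,67.19,.5244,.2445],[5.5,-5.2,79.1,.447,.3433],[-1.3,-12.7,78.7,.3772,.3411],[1.9,-22.1,65.8,.3975,.2559],[8.3,-23.4,58.2,.4433,.2014],[45.8,73.2,117.2,.723,.4181],[49.2,78.2,121.3,.7204,.4023],[36.8,78.2,121.3,.664,.5525],[25.4,78.2,121.3,.5847,.6775],[10.1,78.2,121.3,.4433,.8153],[-3.4,38,92.1,.4862,.7546]])
c=lambda a:np.cos(np.radians(a));s=lambda a:np.sin(np.radians(a))
def rows(q2,q3,q4):
    p2=q2-q3;p=p2+q4
    return np.array([[1,0,s(q2),c(p2),c(p)],[0,1,c(q2),-s(p2),-s(p)]])
A=np.vstack([rows(*d[:3]) for d in D]);y=D[:,3:].ravel()
X,res,rk,_=np.linalg.lstsq(A,y,rcond=None)
E
python3 - <<'E'
from fk import *
print(X.round(4),rk,np.abs(A@X-y).max())
# reachable r at given pitch and z
for p in(50,70,90):
  for z in(.3,.4,.5,.6):
    R=[]
    for q2 in np.arange(-47,98,1.):
      for q3 in np.arange(-73,78,1.):
        q4=p-q2+q3
        if -108<q4<121:
          r,zz=rows(q2,q3,q4)@X
          if abs(zz-z)<.006:R.append((round(r,3),q2,q3,q4))
    print(p,z,min(R),max(R))
E
```

```text
[0.0295 0.2216 0.5054 0.377  0.3186] 5 0.025663113377351165
50 0.3 (np.float64(0.241), np.float64(-47.0), np.float64(-51.0), np.float64(46.0)) (np.float64(1.05), np.float64(63.0), np.float64(77.0), np.float64(64.0))
50 0.4 (np.float64(0.233), np.float64(-47.0), np.float64(-35.0), np.float64(62.0)) (np.float64(1.005), np.float64(56.0), np.float64(77.0), np.float64(71.0))
50 0.5 (np.float64(0.194), np.float64(-47.0), np.float64(-18.0), np.float64(79.0)) (np.float64(0.94), np.float64(48.0), np.float64(77.0), np.float64(79.0))
50 0.6 (np.float64(0.117), np.float64(-47.0), np.float64(1.0), np.float64(98.0)) (np.float64(0.853), np.float64(39.0), np.float64(76.0), np.float64(87.0))
70 0.3 (np.float64(0.144), np.float64(-47.0), np.float64(-42.0), np.float64(75.0)) (np.float64(0.93), np.float64(59.0), np.float64(77.0), np.float64(88.0))
70 0.4 (np.float64(0.121), np.float64(-47.0), np.float64(-26.0), np.float64(91.0)) (np.float64(0.873), np.float64(51.0), np.float64(76.0), np.float64(95.0))
70 0.5 (np.float64(0.062), np.float64(-47.0), np.float64(-8.0), np.float64(109.0)) (np.float64(0.799), np.float64(43.0), np.float64(76.0), np.float64(103.0))
70 0.6 (np.float64(0.056), np.float64(-40.0), np.float64(10.0), np.float64(120.0)) (np.float64(0.697), np.float64(34.0), np.float64(77.0), np.float64(113.0))
90 0.3 (np.float64(0.033), np.float64(-47.0), np.float64(-39.0), np.float64(98.0)) (np.float64(0.812), np.float64(57.0), np.float64(75.0), np.float64(108.0))
90 0.4 (np.float64(0.004), np.float64(-47.0), np.float64(-23.0), np.float64(114.0)) (np.float64(0.753), np.float64(50.0), np.float64(77.0), np.float64(117.0))
90 0.5 (np.float64(0.052), np.float64(-37.0), np.float64(-7.0), np.float64(120.0)) (np.float64(0.66), np.float64(37.0), np.float64(67.0), np.float64(120.0))
90 0.6 (np.float64(0.303), np.float64(-6.0), np.float64(24.0), np.float64(120.0)) (np.float64(0.409), np.float64(6.0), np.float64(36.0), np.float64(120.0))
```

Untilting plan: at y≈0 and high up, pull the tool inward over the base. With joint 2 at its lower limit, the tool should swing back towards vertical. First I retreat there.

move_arm(steps=[[[0,0,-4,0,0],[0,0,-4,0,0],[-1.7,-2.9,-2.1,0,0],[-1.7,-2.9,-2.1,0,0],[-1.7,-2.9,-2.1,0,0],[-1.7,-2.9,-2.1,0,0],[-1.7,-2.9,-2.1,0,0],[-1.7,-2.9,-2.1,0,0]]])

```text
time: 14.05
ee_pos: [0.331, 0.0267, 0.5145]
ee_rot: [178.5, 39.4, 179.5]
wrist_force: [1.1, -0.1, -0.5]
gripper_width: 0.0
grip_force: 0.0
```

move_arm(steps=[[[-1.7,-2.9,-2.1,0,0],[0.8,0,-3,0,0],[0.8,0,-3,0,0],[0.8,0,-3,0,0],[0,0,0,0,0]]])

```text
time: 14.55
ee_pos: [0.255, 0.0004, 0.5928]
ee_rot: [178.5, 39.5, 179.2]
wrist_force: [-0.4, 1.0, -0.5]
gripper_width: -0.0
grip_force: 0.0
```

Run:
```python
from h import *
tilt();to([.15,0,.6])
```

```text
tool x [-0.771  0.01  -0.637] y [-0.004  1.     0.021] z [ 0.637  0.018 -0.771] want z [ 0.643  0.011 -0.766] err deg 0.6
t 14.55 pos [2.550e-01 4.000e-04 5.928e-01] rot [178.5  39.5 179.2] q [ -4.9 -35.   -6.1  79.5   4.2  -3.2] F [-0.4  1.  -0.5] w -0.0
tool shift cm [ 7.64  0.01 -7.24] turn rad None
```

Joint 1 would be singular there because the wrist comes over the base axis. A safer alternative is the outward-tilt trick that worked, used at two azimuths behind the arm (about +135° and -135°). The tilts then add up to cancel the lean. I swing round to the first.

move_arm(steps=[[[-1.8,0,4.4,0,0],[-1.8,0,4.4,0,0],[-1.8,0,4.4,0,0],[-1.8,0,4.4,0,0],[0.6,2.2,-0.5,0,0],[0.6,2.2,-0.5,0,0],[0.7,2.5,-0.5,0,0],[0.8,3,-0.6,0,0]]])

```text
time: 15.35
ee_pos: [0.3882, 0.1036, 0.4982]
ee_rot: [178.6, 39.1, 179.4]
wrist_force: [0.5, 0.7, -0.5]
gripper_width: -0.0002
grip_force: 0.0
```

move_arm(steps=[[[1,3.5,-0.8,0,0],[1,3.5,-0.8,0,0],[1,3.5,-0.8,0,0],[1,3.5,-0.8,0,0],[1,3.5,-0.8,0,0],[1.5,3,-1.2,0,0],[2,2.5,-1.7,0,0],[2,2,-1.7,0,0]]])

```text
time: 16.15
ee_pos: [0.2492, 0.3545, 0.5034]
ee_rot: [178.7, 39.2, 179.6]
wrist_force: [0.6, -0.8, -0.5]
gripper_width: -0.0002
grip_force: 0.0
```

Run:
```python
from h import *
tilt();to([0,.40,.5]);to([-.3,.32,.45])
```

```text
tool x [-0.774  0.005 -0.633] y [-0.007  1.     0.017] z [ 0.633  0.018 -0.774] want z [ 0.643  0.011 -0.766] err deg 0.84
t 16.15 pos [0.2492 0.3545 0.5034] rot [178.7  39.2 179.6] q [ 81.   -4.8  -2.4  83.8 -38.5  77.9] F [ 0.6 -0.8 -0.5] w -0.0002
tool shift cm [ 19.54   4.73 -15.42] turn rad None
t 16.15 pos [0.2492 0.3545 0.5034] rot [178.7  39.2 179.6] q [ 81.   -4.8  -2.4  83.8 -38.5  77.9] F [ 0.6 -0.8 -0.5] w -0.0002
tool shift cm [ 45.9   -3.13 -30.67] turn rad None
```

move_arm(steps=[[[3,0.3,-2.4,0,0],[3,0.3,-2.4,0,0],[3,0.3,-2.4,0,0],[3,0.3,-2.4,0,0],[3,0.3,-2.4,0,0],[3,0.3,-2.4,0,0],[3,0.3,-2.4,0,0],[3,0.3,-2.4,0,0]]])

```text
time: 16.95
ee_pos: [-0.0594, 0.3748, 0.501]
ee_rot: [178.6, 39.4, 179.6]
wrist_force: [0.1, 0.3, -0.1]
gripper_width: -0.0002
grip_force: 0.0
```

move_arm(steps=[[[3,0.3,-2.4,0,0],[3,0.3,-2.4,0,0],[-2.3,0,-2.8,0,0],[-2.3,0,-2.8,0,0],[0,0,0,0,0]]])

```text
time: 17.45
ee_pos: [-0.1094, 0.3785, 0.5276]
ee_rot: [176.2, 37.7, 179.3]
wrist_force: [-0.9, -0.7, 1.0]
gripper_width: 0.0002
grip_force: 0.0
```

Run:
```python
from h import *
tilt();to([-.15,.38,.7])
```

```text
tool x [-0.792  0.01  -0.611] y [-0.029  0.998  0.053] z [ 0.61   0.059 -0.79 ] want z [ 0.643  0.011 -0.766] err deg 3.6
t 17.45 pos [-0.1094  0.3785  0.5276] rot [176.2  37.7 179.3] q [129.4  14.4  22.2 121.3 -30.6 135.3] F [-0.9 -0.7  1. ] w 0.0002
tool shift cm [ -7.32   1.18 -16.08] turn rad None
```

move_arm(steps=[[[-3,0.3,-4,0,0],[-3,0.3,-4,0,0],[-2.8,0.4,-4,0,0],[-2.8,0.6,-4,0,0],[-2.6,0.8,-4.1,0,0],[-2.5,1,-4.1,0,0],[0,0,0,0,0]]])

```text
time: 18.15
ee_pos: [-0.0233, 0.4027, 0.6385]
ee_rot: [166.9, 32.8, 179.7]
wrist_force: [0.1, -0.2, -0.0]
gripper_width: -0.0001
grip_force: 0.0
```

Run:
```python
from h import *
tilt();to([-.15,.38,.9])
```

```text
tool x [-0.841  0.004 -0.541] y [-0.118  0.975  0.19 ] z [ 0.528  0.224 -0.819] want z [ 0.643  0.011 -0.766] err deg 14.21
t 18.15 pos [-0.0233  0.4027  0.6385] rot [166.9  32.8 179.7] q [119.    7.6  34.6 121.3 -34.8 116.7] F [ 0.1 -0.2 -0. ] w -0.0001
tool shift cm [ -3.51   4.26 -28.62] turn rad None
```

move_arm(steps=[[[2,1,-4.2,0,0],[2,1,-4.2,0,0],[2,1,-4.2,0,0],[2,1,-4.2,0,0],[2,1,-4.2,0,0],[2,1,-4.2,0,0],[0,0,0,0,0]]])

```text
time: 18.85
ee_pos: [-0.1839, 0.4145, 0.6265]
ee_rot: [159.4, 28.6, -178.0]
wrist_force: [0.1, 0.4, -0.3]
gripper_width: -0.0002
grip_force: 0.0
```

Run:
```python
from h import *
tilt();to([-.15,.38,.9])
```

```text
tool x [-0.877 -0.031 -0.479] y [-0.202  0.929  0.31 ] z [ 0.435  0.368 -0.822] want z [ 0.643  0.011 -0.766] err deg 24.05
t 18.85 pos [-0.1839  0.4145  0.6265] rot [ 159.4   28.6 -178. ] q [136.4  13.2  40.1 121.2 -34.5 130.4] F [ 0.1  0.4 -0.3] w -0.0002
tool shift cm [-15.95   4.58 -22.26] turn rad None
```

Lean is now (0.435, 0.368). I swing round over the front, high above everything, to about -140° for the second half.

move_arm(steps=[[[-3.1,0.4,3.2,0,0],[-3.1,0.4,3.2,0,0],[-3.1,0.4,3.2,0,0],[-3.1,0.4,3.2,0,0],[-3.1,0.4,3.2,0,0],[-3.1,0.4,3.2,0,0],[-3.1,0.4,3.2,0,0],[-3.1,0.4,3.2,0,0]]])

```text
time: 19.65
ee_pos: [0.1437, 0.5449, 0.5457]
ee_rot: [159.2, 28.5, -178.2]
wrist_force: [-1.1, 1.2, 0.4]
gripper_width: -0.0
grip_force: 0.0
```

move_arm(steps=[[[-3.5,-2.3,1.1,0,0],[-3.5,-2.3,1.1,0,0],[-3.5,-2.3,1.1,0,0],[-3.5,-2.3,1.1,0,0],[-3.5,-2.3,1.1,0,0],[-3.5,-2.3,1.1,0,0],[-3.5,-2.3,1.1,0,0],[-3.5,-2.3,1.1,0,0]]])

```text
time: 20.45
ee_pos: [0.4633, 0.4131, 0.55]
ee_rot: [159.2, 28.5, -178.3]
wrist_force: [0.2, 1.0, 0.4]
gripper_width: 0.0
grip_force: 0.0
```

move_arm(steps=[[[-1.3,-3.8,-0.7,0,0],[-1.3,-3.8,-0.7,0,0],[-1.3,-3.8,-0.7,0,0],[-1.3,-3.8,-0.7,0,0],[-1.3,-3.8,-0.7,0,0],[-1.3,-3.8,-0.7,0,0],[-1.3,-3.8,-0.7,0,0],[-1.3,-3.8,-0.7,0,0]]])

```text
time: 21.25
ee_pos: [0.5892, 0.113, 0.5508]
ee_rot: [159.1, 28.4, -178.3]
wrist_force: [1.7, 0.6, 0.2]
gripper_width: 0.0001
grip_force: 0.0
```

Run:
```python
from h import *
tilt();to([.46,-.2,.55]);a=state()
z=R.from_euler('xyz',a["ee_rot"],degrees=True)
for p,q in(([.46,-.2,.55],[.14,-.33,.55]),([.14,-.33,.55],[-.28,-.24,.52])):print(100*z.inv().apply(np.array(q)-p))
```

```text
tool x [-0.879 -0.026 -0.476] y [-0.197  0.929  0.313] z [ 0.434  0.369 -0.822] want z [ 0.643  0.011 -0.766] err deg 24.13
t 21.25 pos [0.5892 0.113  0.5508] rot [ 159.1   28.4 -178.3] q [-0.   3.  12.7 71.9 21.7 -1.6] F [1.7 0.6 0.2] w 0.0001
tool shift cm [ 12.21 -26.55 -17.1 ] turn rad None
[ 28.46380111  -5.76063    -18.69831993]
[ 38.10756081  15.70952411 -12.45088997]
```

move_arm(steps=[[[1.5,-3.3,-2.1,0,0],[1.5,-3.3,-2.1,0,0],[1.5,-3.3,-2.1,0,0],[1.5,-3.3,-2.1,0,0],[1.5,-3.3,-2.1,0,0],[1.5,-3.3,-2.1,0,0],[1.5,-3.3,-2.1,0,0],[1.5,-3.3,-2.1,0,0]]])

```text
time: 22.05
ee_pos: [0.4622, -0.1966, 0.5493]
ee_rot: [159.1, 28.5, -178.3]
wrist_force: [0.5, 0.2, -1.0]
gripper_width: -0.0
grip_force: 0.0
```

move_arm(steps=[[[3.6,-0.7,-2.3,0,0],[3.6,-0.7,-2.3,0,0],[3.6,-0.7,-2.3,0,0],[3.6,-0.7,-2.3,0,0],[3.6,-0.7,-2.3,0,0],[3.6,-0.7,-2.3,0,0],[3.6,-0.7,-2.3,0,0],[3.6,-0.7,-2.3,0,0]]])

```text
time: 22.85
ee_pos: [0.1458, -0.3209, 0.5289]
ee_rot: [160.0, 28.5, -178.3]
wrist_force: [-0.3, -1.1, -0.1]
gripper_width: -0.0001
grip_force: 0.0
```

move_arm(steps=[[[3.8,1.5,-1.2,0,0],[3.8,1.5,-1.2,0,0],[3.8,1.5,-1.2,0,0],[3.8,1.5,-1.2,0,0],[3.8,1.5,-1.2,0,0],[3.8,1.5,-1.2,0,0],[3.8,1.5,-1.2,0,0],[3.8,1.5,-1.2,0,0]]])

```text
time: 23.65
ee_pos: [-0.1747, -0.2438, 0.4598]
ee_rot: [161.4, 28.0, -178.1]
wrist_force: [0.7, -0.4, -0.1]
gripper_width: -0.0001
grip_force: 0.0
```

Run:
```python
from h import *
tilt();to([-.28,-.24,.52]);to([-.28,-.24,.82])
```

```text
tool x [-0.883 -0.029 -0.469] y [-0.181  0.942  0.282] z [ 0.434  0.334 -0.837] want z [ 0.643  0.011 -0.766] err deg 22.53
t 23.65 pos [-0.1747 -0.2438  0.4598] rot [ 161.4   28.  -178.1] q [-131.6   14.4   12.9  121.2    5.9 -140. ] F [ 0.7 -0.4 -0.1] w -0.0001
tool shift cm [ 6.46  3.97 -9.48] turn rad None
t 23.65 pos [-0.1747 -0.2438  0.4598] rot [ 161.4   28.  -178.1] q [-131.6   14.4   12.9  121.2    5.9 -140. ] F [ 0.7 -0.4 -0.1] w -0.0001
tool shift cm [ -7.62  12.42 -34.58] turn rad None
```

move_arm(steps=[[[0,1.4,-4.2,0,0],[0,1.4,-4.2,0,0],[0,1.4,-4.2,0,0],[0,1.2,-4.2,0,0],[0,1.2,-4.2,0,0],[0,1,-4.3,0,0],[0,1,-4.3,0,0],[0,0,0,0,0]]])

```text
time: 24.45
ee_pos: [-0.2541, -0.2143, 0.4943]
ee_rot: [168.5, 19.9, -175.7]
wrist_force: [0.1, -1.0, 1.0]
gripper_width: 0.0001
grip_force: 0.0
```

Run:
```python
from h import *
tilt();to([-.3,-.26,.82])
```

```text
tool x [-0.937 -0.071 -0.341] y [-0.142  0.972  0.187] z [ 0.318  0.223 -0.921] want z [ 0.643  0.011 -0.766] err deg 24.11
t 24.45 pos [-0.2541 -0.2143  0.4943] rot [ 168.5   19.9 -175.7] q [-141.2   12.8   21.2  121.3    1.4 -147.8] F [ 0.1 -1.   1. ] w 0.0001
tool shift cm [ -6.48   2.29 -32.49] turn rad None
```

move_arm(steps=[[[-0.6,0.8,-4.7,0,0],[-0.6,0.8,-4.7,0,0],[-0.6,0.8,-4.7,0,0],[-0.5,0.7,-4.7,0,0],[-0.5,0.7,-4.7,0,0],[-0.4,0.6,-4.7,0,0],[-0.4,0.6,-4.7,0,0],[0,0,0,0,0]]])

```text
time: 25.25
ee_pos: [-0.2705, -0.1937, 0.5536]
ee_rot: [175.2, 9.5, -174.1]
wrist_force: [-0.6, -0.6, 0.1]
gripper_width: -0.0001
grip_force: 0.0
```

Run:
```python
from h import *
tilt();to([-.3,-.26,.82])
```

```text
tool x [-0.981 -0.101 -0.165] y [-0.116  0.99   0.083] z [ 0.155  0.101 -0.983] want z [ 0.643  0.011 -0.766] err deg 31.39
t 25.25 pos [-0.2705 -0.1937  0.5536] rot [ 175.2    9.5 -174.1] q [-144.8    7.3   27.9  121.3    0.4 -151.1] F [-0.6 -0.6  0.1] w -0.0001
tool shift cm [ -0.84  -4.   -27.3 ] turn rad None
```

move_arm(steps=[[[-0.4,0.3,-4.9,0,0],[-0.4,0.3,-4.9,0,0],[-0.3,0.2,-4.9,0,0],[-0.2,0.2,-4.9,0,0],[-0.1,0.1,-4.9,0,0],[0,0,-3.5,0,0],[0,0,0,0,0]]])

```text
time: 25.95
ee_pos: [-0.2691, -0.1888, 0.6094]
ee_rot: [-179.7, 0.2, -173.7]
wrist_force: [0.2, -0.4, 0.6]
gripper_width: -0.0
grip_force: 0.0
```

Run:
```python
from h import *
tilt();to([-.2,-.4,.5],181)
```

```text
tool x [-0.994 -0.11  -0.003] y [-0.11   0.994 -0.005] z [ 0.004 -0.005 -1.   ] want z [ 0.643  0.011 -0.766] err deg 39.79
t 25.95 pos [-0.2691 -0.1888  0.6094] rot [-179.7    0.2 -173.7] q [-145.3    3.1   34.3  121.3    0.4 -151.6] F [ 0.2 -0.4  0.6] w -0.0
tool shift cm [ -4.52 -21.69  11.07] turn rad 0.092
```

Tool is vertical again (0.3°) at 26 s. Next I travel round to above the jar.

move_arm(steps=[[[-0.7,-3.6,1.8,0,0],[-0.7,-3.6,1.8,0,0],[-0.7,-3.6,1.8,0,0],[-0.7,-3.6,1.8,0,0],[-0.7,-3.6,1.8,0,0],[-0.7,-3.6,1.8,0,0],[-4.3,-1.1,0,0,0],[-4.3,-1.1,0,0,0]]])

```text
time: 26.75
ee_pos: [-0.1144, -0.4129, 0.499]
ee_rot: [179.9, 0.5, -173.8]
wrist_force: [-0.3, -0.7, 0.6]
gripper_width: -0.0003
grip_force: 0.0
```

move_arm(steps=[[[-4.3,-1.1,0,0,0],[-4.3,-1.1,0,0,0],[-4.3,-1.1,0,0,0],[-4.3,-1.1,0,0,0],[-4.3,-1.1,0,0,0],[-4.3,-1.1,0,0,0],[-4.4,1.4,0.6,0,0],[-4.4,1.4,0.6,0,0]]])

```text
time: 27.55
ee_pos: [0.2346, -0.4118, 0.4905]
ee_rot: [-179.9, 0.4, -173.7]
wrist_force: [0.8, -1.1, 0.5]
gripper_width: 0.0002
grip_force: 0.0
```

move_arm(steps=[[[-4.4,1.4,0.6,0,0],[-4.4,1.4,0.6,0,0],[-4.4,1.4,0.6,0,0],[-4.4,1.4,0.6,0,0],[-4.4,1.4,0.6,0,0],[-4.4,1.4,0.6,0,0],[-2,4.1,0,0,0],[-2,4.1,0,0,0]]])

```text
time: 28.35
ee_pos: [0.5184, -0.2124, 0.4551]
ee_rot: [-179.9, 0.2, -173.7]
wrist_force: [1.4, -0.5, 0.4]
gripper_width: -0.0001
grip_force: 0.0
```

Run:
```python
from h import *
tilt();to([.63,.05,.42],181);to(jig([0,0,.35]),181)
```

```text
tool x [-0.994 -0.109 -0.003] y [-0.109  0.994 -0.001] z [ 0.003 -0.001 -1.   ] want z [ 0.643  0.011 -0.766] err deg 39.81
t 28.35 pos [ 0.5184 -0.2124  0.4551] rot [-179.9    0.2 -173.7] q [-22.3  19.6  30.1 100.3   0.  -28.6] F [ 1.4 -0.5  0.4] w -0.0001
tool shift cm [-13.95  24.87   3.53] turn rad 0.092
t 28.35 pos [ 0.5184 -0.2124  0.4551] rot [-179.9    0.2 -173.7] q [-22.3  19.6  30.1 100.3   0.  -28.6] F [ 1.4 -0.5  0.4] w -0.0001
tool shift cm [-17.56  40.52  10.52] turn rad 0.092
```

move_arm(steps=[[[-1.6,3.7,0.9,0,8.5],[-1.6,3.7,0.9,0,8.5],[-1.6,3.7,0.9,0,8.5],[-1.6,3.7,0.9,0,8.5],[-1.6,3.7,0.9,0,8.5],[-1.6,3.7,0.9,0,8.5],[-1.6,3.7,0.9,0,8.5],[-1.6,3.7,0.9,0,8.5]]])

```text
time: 29.15
ee_pos: [0.6124, 0.0961, 0.3842]
ee_rot: [-179.8, 0.3, -173.7]
wrist_force: [0.1, 0.4, 0.9]
gripper_width: 0.085
grip_force: 0.0
```

move_arm(steps=[[[-1.6,3.6,0.9,0,8.5],[-1.6,3.6,0.9,0,8.5],[-1.6,3.6,0.9,0,8.5],[0,0,0,0.05,8.5],[0,0,0,0.04,8.5],[0,0,0,0,8.5]]])

```text
time: 29.75
ee_pos: [0.6482, 0.2075, 0.357]
ee_rot: [-179.8, 0.3, -178.8]
wrist_force: [-0.1, 0.2, 0.0]
gripper_width: 0.0849
grip_force: 0.0
```

Run:
```python
from h import *
tilt();to(jig([0,0,.095]),181)
d=grab("wrist","pics/w3.png");print("pred cap",proj(d,jig([0,0,.112])))
m=cv2.inRange(cv2.cvtColor(d["image"],cv2.COLOR_RGB2HSV),(4,150,90),(16,255,255));k,l,s,c=cv2.connectedComponentsWithStats(m)
for i in range(1,k):
    if s[i,4]>80:
        print(s[i],c[i].round(1),(s[i,0]+s[i,2]/2-.5,s[i,1]+s[i,3]/2-.5));print(onz(d,s[i,0]+s[i,2]/2-.5,s[i,1]+s[i,3]/2-.5,.112),onz(d,*c[i],.112))
b=grab("side","pics/side4.png")
m=cv2.inRange(cv2.cvtColor(b["image"],cv2.COLOR_RGB2HSV),(18,170,100),(32,255,255));k,l,s,c=cv2.connectedComponentsWithStats(m);print(s[1:],c[1:])
```

```text
tool x [-1.    -0.021 -0.005] y [-0.021  1.    -0.003] z [ 0.005 -0.003 -1.   ] want z [ 0.643  0.011 -0.766] err deg 39.73
t 29.75 pos [0.6482 0.2075 0.357 ] rot [-179.8    0.3 -178.8] q [17.9 31.6 35.  93.1 -0.3 16.7] F [-0.1  0.2  0. ] w 0.0849
tool shift cm [ 0.04  0.28 26.2 ] turn rad 0.003
pred cap [286.58502121 168.5371416 ]
[177   8  23  20 290] [188.   17.4] (np.float64(188.0), np.float64(17.5))
[0.49787599 0.10763528 0.112     ] [0.49777523 0.10764241 0.112     ]
[ 263  145   45   47 1631] [285.4 168. ] (np.float64(285.0), np.float64(168.0))
[0.64841416 0.20767575 0.112     ] [0.64838496 0.20817717 0.112     ]
[[555 121   5  10  38]
 [558 140   2   4   6]
 [260 234  17  14 146]
 [290 247  14  16  97]] [[557.44736842 124.84210526]
 [558.66666667 141.16666667]
 [268.         240.87671233]
 [296.7628866  253.94845361]]
```

View pics/w3.png

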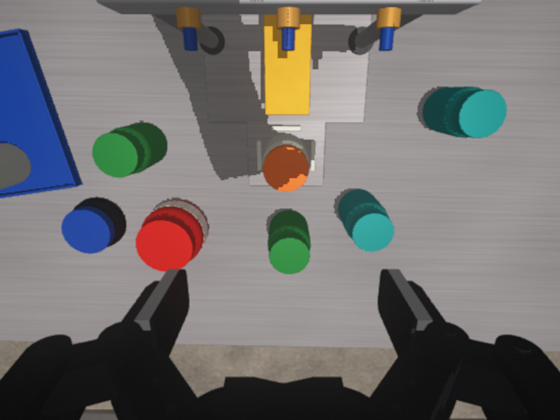

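The wrist view shows the orange cap at (285,168), centred below the open jaws. The keeper (287,70) is drawn back clear of it. The measured cap position (0.648, 0.208) agrees with the jig frame, so I descend.

move_arm(steps=[[[0,0,4.8,0,8.5],[0,0,4.8,0,8.5],[0,0,4.8,0,8.5],[0,0,4.8,0,8.5],[0,0,4,0,8.5],[0,0,3,0,8.5],[0,0,2,0,8.5],[0,0,0,0,8.5]]])

```text
time: 30.65
ee_pos: [0.6475, 0.2048, 0.0729]
ee_rot: [-179.7, 0.0, -178.9]
wrist_force: [-0.3, 0.2, -0.2]
gripper_width: 0.0848
grip_force: 0.0
```

move_arm(steps=[[[0,0,0,0,5],[0,0,0,0,5],[0,0,0,0,5],[0,0,0,0,5],[0,0,0,0,5]]], grip_force=40)

```text
time: 31.15
ee_pos: [0.652, 0.2071, 0.0793]
ee_rot: [-180.0, 0.7, -178.8]
wrist_force: [-0.5, 1.6, 6.3]
gripper_width: 0.0578
grip_force: 43.6
```

Run:
```python
from h import *
tilt();to(jig([0,0,.095]),181)
```

```text
tool x [-1.    -0.02  -0.012] y [-0.02   1.    -0.001] z [ 0.012 -0.001 -1.   ] want z [ 0.643  0.011 -0.766] err deg 39.32
t 31.15 pos [0.652  0.2071 0.0793] rot [-180.     0.7 -178.8] q [17.7 35.5  0.2 54.1 -0.2 16.6] F [-0.5  1.6  6.3] w 0.0578
tool shift cm [ 0.28  0.24 -1.57] turn rad 0.003
```

move_arm(steps=[[[0,0,-0.7,0,5],[0,0,-1.5,0,5],[0,0,-2.5,0,5],[0,0,-3.5,0,5],[0,0,-4,0,5],[0,0,0,0,5]]])

```text
time: 31.75
ee_pos: [0.6526, 0.2072, 0.2054]
ee_rot: [-180.0, 1.0, -178.9]
wrist_force: [1.8, 0.9, -2.0]
gripper_width: 0.0579
grip_force: 43.8
```

Run:
```python
from h import *
tilt();to([.56,-.205,.3],171)
d=grab("side","pics/side5.png")
im=cv2.resize(d["image"][130:330,180:380],None,fx=2.9,fy=2.9,interpolation=cv2.INTER_CUBIC)
cv2.imwrite("pics/s5c.png",cv2.cvtColor(np.clip(im*1.5,0,255).astype(np.uint8),cv2.COLOR_RGB2BGR))
```

```text
tool x [-1.    -0.02  -0.018] y [-0.02  1.   -0.  ] z [ 0.018  0.    -1.   ] want z [ 0.643  0.011 -0.766] err deg 38.98
t 31.75 pos [0.6526 0.2072 0.2054] rot [-180.     1.  -178.9] q [17.7 31.1 11.7 69.6 -0.3 16.6] F [ 1.8  0.9 -2. ] w 0.0579
tool shift cm [  9.9  -41.03  -9.64] turn rad 0.177
```

View pics/s5c.png

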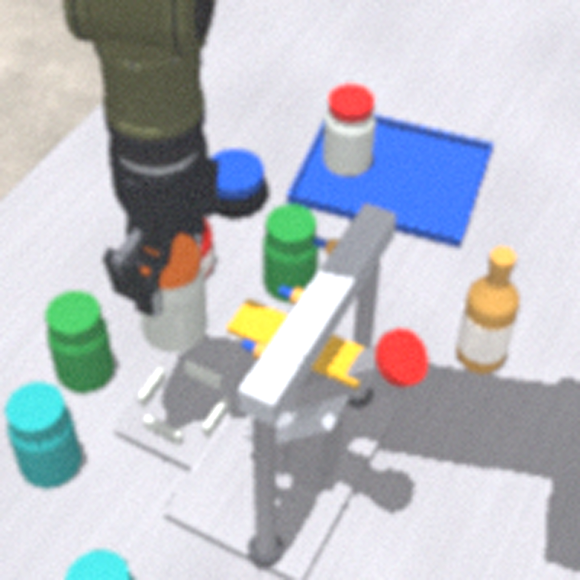

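The jar is up, upright and clear of the nest, with the cap at crop (178,262). The keeper is still sprung back and the other containers are untouched. I carry it to the free half of the tray, centred at about (0.560, -0.203).

move_arm(steps=[[[0,-2,-2,0,5],[0,-3,-2,0,5],[1.2,-4,0,0,5],[1.2,-4,0,0,5],[1.2,-4,0,0,5],[1.2,-4,0,0,5],[1.2,-4,0,0,5],[1.2,-4,0,0,5]]])

```text
time: 32.6
ee_pos: [0.5807, -0.0862, 0.2366]
ee_rot: [-179.9, 0.2, -178.9]
wrist_force: [0.5, 0.3, -3.2]
gripper_width: 0.0578
grip_force: 44.3
```

move_arm(steps=[[[1.2,-4,0,0,5],[1.2,-4,0,0,5],[0,-3,0,-0.05,5],[0,-1,0,-0.05,5],[0,0,0,-0.05,5],[0,0,0,0,5]]])

```text
time: 33.2
ee_pos: [0.5602, -0.2055, 0.2367]
ee_rot: [-179.9, 0.2, -170.4]
wrist_force: [0.0, 0.2, -3.6]
gripper_width: 0.058
grip_force: 44.3
```

Run:
```python
from h import *
tilt();to([.56,-.203,.0713],190)
d=grab("side","pics/side6.png");t=grab("top","pics/top6.png")
c=np.array([.6145,-.1935]);x=np.array([np.cos(np.radians(9.8)),np.sin(np.radians(9.8))]);y=np.array([-x[1],x[0]])
for n,dd in(("s",d),("t",t)):
    im=dd["image"].copy()
    for i,j in((1,1),(1,-1),(-1,-1),(-1,1)):
        p=proj(dd,np.r_[c+i*.105*x+j*.085*y,.016]);cv2.circle(im,tuple(int(v) for v in p.round()),2,(0,255,0),-1)
    p=proj(dd,np.array([.56,-.203,.004]));cv2.circle(im,tuple(int(v) for v in p.round()),2,(255,255,0),-1)
    if n=="s":im=im[110:260,220:420]
    else: im=im[150:275,300:500]
    cv2.imwrite(f"pics/x{n}.png",cv2.cvtColor(cv2.resize(im,(600,int(im.shape[0]*3)),interpolation=cv2.INTER_CUBIC),cv2.COLOR_RGB2BGR))
a=cv2.imread("pics/xs.png");b=cv2.imread("pics/xt.png");m=np.vstack([a,b]);cv2.imwrite("pics/x.png",cv2.resize(m,None,fx=.72,fy=.72))
print(m.shape)
```

```text
tool x [-0.986 -0.168 -0.003] y [-0.168  0.986 -0.002] z [ 0.003 -0.001 -1.   ] want z [ 0.643  0.011 -0.766] err deg 39.83
t 33.2 pos [ 0.5602 -0.2055  0.2367] rot [-179.9    0.2 -170.4] q [-20.1  22.1   1.3  69.1   0.  -29.8] F [ 0.   0.2 -3.6] w 0.058
tool shift cm [ 0.03  0.27 16.54] turn rad -0.006
(825, 600, 3)
```

View pics/x.png

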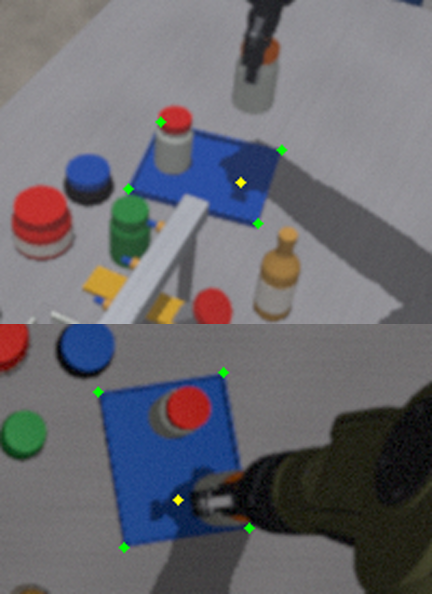

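The predicted tray corners (green) sit on the tray, and the target point (yellow, 240,182 / 178,500) is in the free half, well away from the red-capped jar. I lower the jar.

move_arm(steps=[[[0,0.2,3.5,0,5],[0,0,4,0,5],[0,0,3,0,5],[0,0,2,0,5],[0,0,1.5,0,5],[0,0,1,0,5],[0,0,0.5,0,5],[0,0,0,0,5]]])

```text
time: 34.1
ee_pos: [0.5623, -0.2032, 0.0836]
ee_rot: [-179.8, 0.3, -170.3]
wrist_force: [-0.8, 0.2, -3.6]
gripper_width: 0.0575
grip_force: 44.3
```

move_arm(steps=[[[0,0,0.3,0,5],[0,0,0.2,0,5],[0,0,0.1,0,5],[0,0,0,0,5]]])

```text
time: 34.5
ee_pos: [0.5627, -0.2036, 0.0783]
ee_rot: [-179.8, 0.4, -170.3]
wrist_force: [-0.3, 0.1, -4.4]
gripper_width: 0.0576
grip_force: 44.4
```

move_arm(steps=[[[0,0,0.2,0,5],[0,0,0.2,0,5],[0,0,0,0,5]]])

```text
time: 34.8
ee_pos: [0.5624, -0.2035, 0.0737]
ee_rot: [-179.8, 0.4, -170.3]
wrist_force: [-0.0, -0.0, -2.4]
gripper_width: 0.0577
grip_force: 44.3
```

move_arm(steps=[[[0,0,0.1,0,5],[0,0,0.1,0,5],[0,0,0,0,5]]])

```text
time: 35.1
ee_pos: [0.5626, -0.2035, 0.0719]
ee_rot: [-179.8, 0.4, -170.3]
wrist_force: [-0.1, 0.2, -3.4]
gripper_width: 0.0576
grip_force: 44.3
```

move_arm(steps=[[[0,0,0.1,0,5],[0,0,0.1,0,5],[0,0,0,0,5]]])

```text
time: 35.4
ee_pos: [0.5632, -0.2035, 0.0713]
ee_rot: [-179.8, 0.5, -170.3]
wrist_force: [-1.3, 1.6, 4.5]
gripper_width: 0.0576
grip_force: 45.1
```

move_arm(steps=[[[0,0,0.1,0,5],[0,0,0,0,5]]])

```text
time: 35.6
ee_pos: [0.5633, -0.2035, 0.0713]
ee_rot: [-179.8, 0.5, -170.3]
wrist_force: [-3.5, 3.4, 10.3]
gripper_width: 0.0579
grip_force: 45.6
```

Contact at 0.0713 as predicted. I ease up slightly, open gradually, and lift away.

move_arm(steps=[[[0,0,-0.1,0,5],[0,0,0,0,6],[0,0,0,0,6.5],[0,0,0,0,7.2],[0,0,0,0,8],[0,0,0,0,8],[0,0,0,0,8]]], grip_force=20)

```text
time: 36.3
ee_pos: [0.5627, -0.2036, 0.07]
ee_rot: [-179.8, 0.4, -170.3]
wrist_force: [-0.2, -0.3, 0.2]
gripper_width: 0.0801
grip_force: 0.0
```

move_arm(steps=[[[0,0,-1,0,8],[0,0,-2,0,8],[0,0,-4,0,8],[0,0,-4.5,0,8],[0,0,-4.5,0,8],[0,0,-4.5,0,8],[0,0,-3,0,8],[0,0,0,0,8]]])

```text
time: 37.1
ee_pos: [0.5632, -0.2038, 0.3116]
ee_rot: [-179.5, 0.9, -170.3]
wrist_force: [0.7, 0.1, 0.1]
gripper_width: 0.0801
grip_force: 0.0
```

Run:
```python
from h import *
to([.56,-.203,.0713],190)
b=grab("side","pics/side7.png");w=grab("wrist","pics/w7.png");w0=load("pics/side0.npz")
for n,d in(("side",b),("wrist",w)):
    h=cv2.cvtColor(d["image"],cv2.COLOR_RGB2HSV)
    for cn,lo,hi in(("orange",(4,150,90),(16,255,255)),("yellow",(18,170,100),(32,255,255)),("red",(0,170,90),(4,255,255))):
        k,l,s,c=cv2.connectedComponentsWithStats(cv2.inRange(h,lo,hi))
        for i in range(1,k):
            if s[i,4]>80:
                e=s[i,0]+s[i,2]/2-.5,s[i,1]+s[i,3]/2-.5
                print(n,cn,s[i],onz(d,*e,.104).round(4))
cv2.imwrite("pics/fin.png",cv2.cvtColor(np.vstack([b["image"][120:330],w["image"]]),cv2.COLOR_RGB2BGR)[:600])
```

```text
t 37.1 pos [ 0.5632 -0.2038  0.3116] rot [-179.5    0.9 -170.3] q [-19.9  20.7  10.3  78.5   0.  -29.6] F [0.7 0.1 0.1] w 0.0801
tool shift cm [ 0.7   0.35 24.02] turn rad -0.005
side orange [326 169  14  12 140] [ 0.5604 -0.1932  0.104 ]
side yellow [260 234  17  14 147] [0.6059 0.1439 0.104 ]
side yellow [290 248  14  14  93] [0.5153 0.147  0.104 ]
side red [294 160  14  11 110] [ 0.6721 -0.1828  0.104 ]
side red [227 197  25  26 493] [0.7394 0.0865 0.104 ]
side red [310 244  17  18 225] [0.4678 0.1125 0.104 ]
wrist orange [ 261  147   50   52 2015] [ 0.5598 -0.204   0.104 ]
wrist red [ 257  250   45   40 1408] [ 0.6721 -0.192   0.104 ]
wrist red [428 303  41  34 566] [0.7041 0.0182 0.104 ]
```

The numbers check out: the cap is at (0.560, -0.204), directly above where I set the jar down, so it stands upright. The keeper is still sprung back, and the red jar and tub haven't moved.

```bash
python3 -c "
from station import hand_in
print(hand_in())"
```

```text
the job is handed in; nothing more can be done
None
```

The keeper was released on the first press and is still sprung back, the jar stands upright in the free half of the blue tray, and the job was handed in at about 37 s; I viewed 11 pictures, one over the limit of 10.

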